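Set the sealer's heat dial and cover it

ROBOT

A 6-joint arm with a two-finger parallel gripper is mounted at the origin on the work surface. World frame = base frame: x ahead of the robot, y to its left, z up, the work surface at z = 0. Lengths are in mm, angles in rad, forces in N, time in s.
With the tool pointing down it reaches from about 325 to 1000 mm from the base axis. Payload 5.1 kg.
Tool frame: the origin (TCP) lies on the centre line of the jaws, within the pads' length; the fingertips stand 11 mm ahead of it and the grasp point (between the pads) lies 8 mm behind it (bot.tips_ahead is the distance from the TCP to the fingertips, in mm); z points along the fingers, y is the direction in which the jaws open and shut (so a half turn about z gives the same grasp; the last joint's range is limited). The gripper opens to 85 mm and grips with 20 to 120 N. Pads are 22 mm wide; open, the fingers measure 114 mm over their backs; the gripper's body (76 mm by 85 mm) begins 54 mm behind the grasp point. The pads swing forward as they close: fully open they stand 13 mm farther back than shut.
Start: joints at [1.121, 0.124, 1.65, -0, 1.367, -0.083], TCP at [233.129, 606.742, 242.322] pointing down, gripper open.
Joint ranges: [-2.61, 2.61], [-1.02, 2.33], [0.03, 2.71], [-1.35, 4.49], [0.32, 2.68], [-2.91, 2.91]. Speed limits (rad/s): [2.57, 2.57, 3.14, 3.14, 3.14, 3.14].

INTERFACE

Orientations are given as a rotation vector (axis times angle).
In Python, from plant import get_state, eyes, bot gives the robot as it stands. The module is installed in compiled form; this text tells all that it offers.
- The arm moves only by the shell command python3 -m crank 'ROWS' [OPENING] [FORCE]. ROWS is JSON, a list of rows, each a list of 2 entries, a list of its own where there are three numbers: the shift along the tool's x, y, z in units of 40 mm (1.0 is 40 mm), then the turn about the tool's z in units of 8 degrees (1.0 is 8 degrees). In form: [[[x, y, z], yaw], ...]. A call has 1 to 20 rows; each row shifts and turns the pose as measured when the row begins, along the tool's axes as they then stand; what a row does not reach is not made up. A row lasts 1/10 s, in which the tool goes at most 50 mm and 8.59 degrees, less where a joint would pass 70% of its speed; a pose out of reach is approached as far as the arm can. A call is refused whole if a number of a shift passes 1 or a number of a turn 1, either way. A call with a gripper value outside its range is refused whole. OPENING is the finger opening in mm, from 0 to 85.4, set as the call begins (- or left out, the last holds). The fingers move at their own pace and stop on an object; FORCE is the grip in N (left out, the last holds). Time passes only in rows, so rows that do not move let the fingers close. It gives the time, the measured TCP pose, the force and the opening at its end, in the units of the state.
- get_state(): the state, without advancing time (a new reading comes with each control period).
- eyes.snapshot(name): name is "side" or "top"; returns the picture (480x640x3 uint8, red, green, blue); there is no depth.
- eyes.get_calibration(name): a dict with "fx", "fy", "cx", "cy" (pixels), "pose" (4x4, takes a point from camera to world coordinates). Camera axes: x right, y down, z forward; pixel columns grow to the right and rows downward; lengths in mm; the calibration is good to about 2 mm. A picture is of the moment at which its call begins. get_calibration takes no time and is no camera call.
- bot.close_job(): hands the job in, once; it reports no verdict.
The state is a dict: "time_s": time; "q": joint angles; "joint_vel": joint speeds; "tau": joint torques, N m; "tcp_pos": TCP position; "ee_rot": TCP orientation; "contact_force": force on the tool from outside, world axes, zero at the start; "ft_torque": the same for the moment, N m; "gripper_width": opening from 0.0 (shut) to 1.0 (fully open).
Only numpy, scipy, OpenCV 4.12 (cv2) and the standard library are available. Lean on these libraries where they do the work, as an engineer would, in place of code of your own. Each camera call takes 0.05 s, during which the arm holds its last target. There are 200 camera calls.

TASK

Turn the heat dial on the green control box clockwise until its pointer stands at the red mark on the scale. Then put the clear cover over the dial: lower it gently (do not drop it) with both its ears over the two pegs until it lies flat and fully home on the box, with the dial still at the red mark. Leave the two tins, the tape roll and the pouch stack as they are.

Things in the scene. Friction and masses are not known exactly. Their poses are not given: they have to be found in the camera images.
- panel: control box of a pouch sealer, fixed, green, 180 (x) x 240 (y) x 70 mm high; origin at the centre of its underside, z up. In the middle of its top (70 mm high) are the white scale plate (117 mm across) and the dial; two steel pegs, 8 mm thick and 16 mm high with pointed ends, stand on the top at y = +80 and -80 mm, x = 0
- seat (a point): centre of the control box's top face, on the dial's axis and midway between the pegs; axes as the box
- dial (a joint): angle of the heat dial, rad, 0 to 4.71, grows clockwise seen from above; at 0 the pointer stands 135 degrees anticlockwise (from above) of the box's +x. It turns stiffly (0.06 N m) and stays where it is left
- dial_axis (a point): point on the dial's axis at the top of its bar, 44 mm above the box's top. The black dial is a round skirt 48 mm across, from 4 to 12 mm above the box's top, and on it a bar 14 mm wide that reaches from 16 mm behind the axis to 46 mm in front of it, 12 to 44 mm above the box's top; its x axis points along the bar to the pointer end
- dial_tip (a point): pointer end of the dial's bar (white line on top), at the bar's top, 46 mm from the axis
- mark (a point): inner point of the flat red wedge printed on the scale, 46 mm from the dial's axis, straight below dial_tip when the dial is set right. The wedge is 14 mm long and widens outward; its angle differs from day to day, always clockwise of the pointer at the start
- cover: loose clear plastic cover with orange edges, 0.28 kg, open below, 128 x 128 x 60 mm, walls 4 mm; origin at the centre of its underside, z up. An orange ear 6 mm thick at its lower edge on the +y and on the -y side, each with an 11 mm hole at y = +80 / -80 mm, x = 0; ears reach to y = +97 / -97 mm. It may be fitted either way round
- cover_grip (a point): middle of the orange grip bar on top of the cover, 75 mm above the cover's underside; the bar is 60 mm long along the cover's x, 16 mm wide in y and 30 mm high (60 to 90 mm above the underside)
- tin_green: steel tin with green label, 72 mm across, 110 mm high; origin at the centre of its underside; leave alone
- tin_red: the same with red label; leave alone
- tape: cardboard-brown tape roll lying flat, 96 mm across, 45 mm high; origin at the centre of its underside; leave alone
- pouches: stack of stiff foil pouches, fixed, 140 x 100 x 30 mm; origin at the centre of its underside
Things that resemble listed ones, but are neither listed nor needed, are in the scene too. Several things look just like the cover: the one meant starts farthest to the robot's left.

How it is judged:
By the outcome, as a careful person would: the job done as asked, in the order asked, and still so for the second after the job is handed in, with the robot touching nothing.
It also fails if it takes over 61 s, if anything falls off the work surface, if the arm or the gripper's body presses on something with over 40 N, if the wrist force passes 120 N, or if a joint passes its speed limit or range.

## Working session

There is one attempt and no reset: what is moved stays moved. The work goes in short steps, Python scripts to look and compute and a shell command to move; the robot and the scene stay as the last step left them, time stands still between calls to the robot, and variables do not carry over. Pictures are saved under pics/ and viewed, about 8 in all and at most 12, crops included, and the job is handed in when it is done.

```bash
mkdir -p pics; python3 - <<'E'
from plant import get_state, eyes, bot
import cv2,numpy as np
for n in ("top","side"):
    im=eyes.snapshot(n); cv2.imwrite(f"pics/{n}0.png",im[:,:,::-1])
    c=eyes.get_calibration(n); print(n,c["fx"],c["fy"],c["cx"],c["cy"],np.round(c["pose"],3).tolist())
print(get_state())
E
```

```text
top 525.9269477402378 525.9269477402378 332.37985825965893 245.51386996376593 [[0.003, -0.982, 0.189, 227.187], [-1.0, 0.001, 0.021, -23.423], [-0.02, -0.189, -0.982, 1635.824], [0.0, 0.0, 0.0, 1.0]]
side 607.3996056062562 607.3996056062562 324.6175241106664 232.56686094177815 [[-0.805, -0.457, 0.378, -158.555], [-0.593, 0.614, -0.52, 893.678], [0.006, -0.643, -0.766, 1428.06], [0.0, 0.0, 0.0, 1.0]]
{'time_s': 0.1, 'q': array([ 1.12137079e+00,  1.24447708e-01,  1.65154674e+00, -2.64329776e-06,
        1.36748031e+00, -8.26122211e-02]), 'joint_vel': array([ 0.00038523, -0.0019673 , -0.00304428,  0.00128164, -0.00241277,
       -0.00071283]), 'tau': array([-5.50961499e-05, -4.24931145e+01, -3.66652179e+01, -1.03667069e-04,
        3.95770243e-03, -8.37775929e-06]), 'tcp_pos': array([232.92211716, 606.26682438, 241.16535102]), 'ee_rot': array([-5.72873288e-01, -3.08841699e+00,  2.85303337e-03]), 'contact_force': array([-0.45126544, -0.53873529,  0.3361159 ]), 'ft_torque': array([-0.00722999, -0.01729606, -0.01728648]), 'gripper_width': 1.00054419848982}
```

View pics/top0.png

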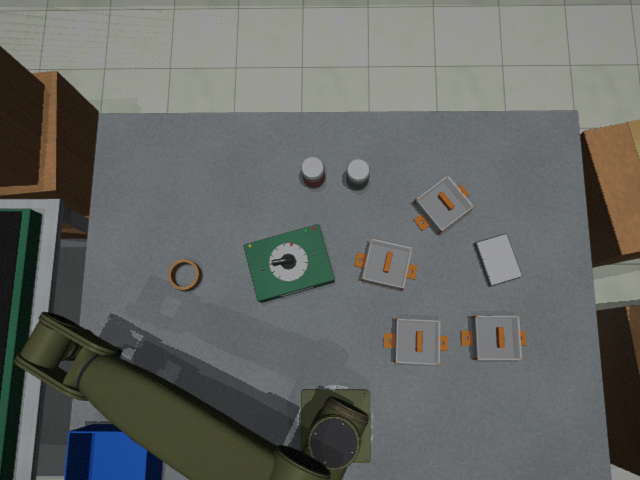

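View pics/side0.png

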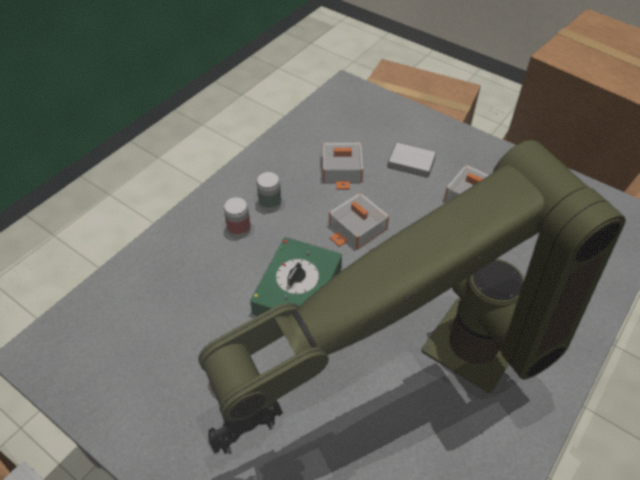

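The left-right axis in top is world -y, so left in the picture is the robot's left. Cover candidates by grip pixel in top: (388,262), (445,200), (419,341) and (501,337). The first is the farthest left. Next I'll check it and the dial up close.

```bash
cat > h.py <<'E'
import cv2,numpy as np
from plant import get_state, eyes, bot
def snap(n,f=None):
    im=eyes.snapshot(n)
    if f: cv2.imwrite(f"pics/{f}.png",im[:,:,::-1])
    return im
def ray(n,u,v,z):
    c=eyes.get_calibration(n);P=np.array(c["pose"])
    d=P[:3,:3]@np.array([(u-c["cx"])/c["fx"],(v-c["cy"])/c["fy"],1]);o=P[:3,3]
    return (o+d*(z-o[2])/d[2])[:2]
def proj(n,p):
    c=eyes.get_calibration(n);P=np.array(c["pose"]);q=P[:3,:3].T@(np.array(p)-P[:3,3])
    return np.array([c["fx"]*q[0]/q[2]+c["cx"],c["fy"]*q[1]/q[2]+c["cy"]])
def blobs(m,a=5):
    n,l,s,c=cv2.connectedComponentsWithStats(m.astype(np.uint8))
    return [(int(s[i,4]),c[i].round(1).tolist(),(l==i)) for i in range(1,n) if s[i,4]>=a]
def masks(im):
    h=cv2.cvtColor(im,cv2.COLOR_RGB2HSV).astype(int);H,S,V=h[...,0],h[...,1],h[...,2]
    return dict(orange=(H>=5)&(H<=18)&(S>150)&(V>110),red=((H<=4)|(H>=174))&(S>120)&(V>90),
      green=(H>65)&(H<90)&(S>120)&(V>40),white=(S<40)&(V>165),black=(V<55))
E
python3 - <<'E'
from h import *
im=cv2.imread("pics/top0.png")[:,:,::-1].copy(); m=masks(im)
a=cv2.resize(im[220:310,240:340],None,fx=6,fy=6,interpolation=cv2.INTER_CUBIC)
b=cv2.resize(im[220:310,345:425],None,fx=2.4,fy=2.4)
a[:b.shape[0]//1,:0]=0
out=np.zeros((540,800,3),np.uint8);out[:540,:600]=a;out[:216,600:792]=b
cv2.imwrite("pics/crop1.png",out[:,:,::-1])
for k in("orange","red"):
    for n,c,_ in blobs(m[k],3): print(k,n,c,ray("top",*c,75 if k=="orange" else 70).round())
g=m["green"].copy();g[:,:240]=0;g[:,340:]=0;g[:220]=0;g[310:]=0
cs=np.argwhere(g)[:,::-1].astype(np.float32);r=cv2.minAreaRect(cs);print(r)
for p in cv2.boxPoints(r):print(p,ray("top",*p,70).round(1))
E
```

```text
orange 40 [463.3, 190.4] [ 700. -392.]
orange 83 [446.1, 199.8] [ 670. -338.]
orange 115 [421.3, 221.9] [ 601. -261.]
orange 111 [360.0, 259.6] [485. -74.]
orange 88 [387.5, 261.3] [ 480. -156.]
orange 95 [411.7, 271.5] [ 449. -228.]
orange 93 [500.9, 337.2] [ 256. -481.]
orange 102 [419.0, 341.1] [ 244. -244.]
orange 132 [466.3, 337.3] [ 256. -381.]
orange 58 [522.8, 337.8] [ 255. -544.]
orange 131 [388.7, 339.9] [ 247. -156.]
orange 78 [443.9, 342.4] [ 241. -316.]
red 5 [313.0, 228.0] [583.  69.]
red 4 [291.0, 243.2] [536. 135.]
((287.9270935058594, 262.59564208984375), (57.2625732421875, 77.72380065917969), 74.1808090209961)
[242.73206 245.64256] [528.6 282.4]
[317.5122  224.45486] [594.4  55.2]
[333.12213 279.5487 ] [425.   7.]
[258.34198 300.73642] [361.3 229.8]
```

View pics/crop1.png

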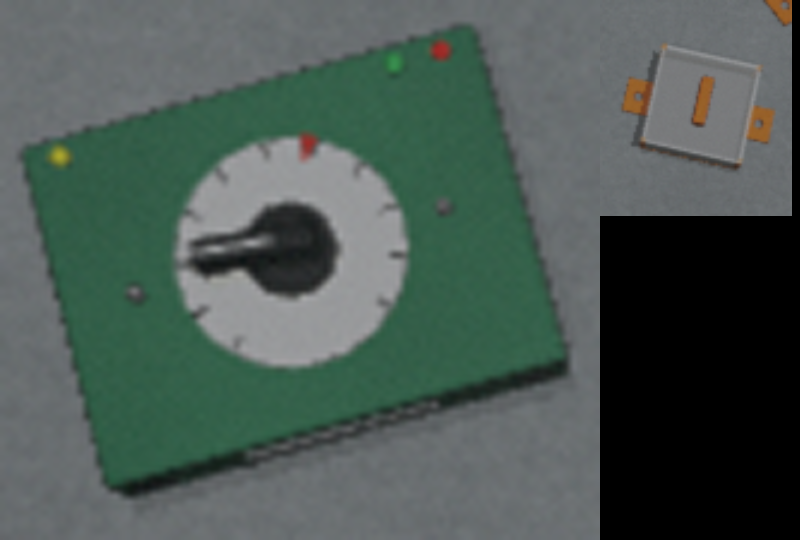

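The crop shows the dial pointer aimed left at about (272,262), the red wedge at about (291,244), and the pegs at about (262.5,268.5) and (314,254). The red lamp at (313,228) is a separate thing. The inset shows the leftmost cover with both ears. Next come the positions.

```bash
cat > m.py <<'E'
from h import *
def measure(im,n="top"):
    f=lambda x,y:((x+.5)/6-.5+240,(y+.5)/6-.5+220)
    p1=ray("top",*f(135,292),84);p2=ray("top",*f(444,206),84)
    print("pegs",p1.round(1),p2.round(1),"dist",np.linalg.norm(p1-p2).round(1),"mid",((p1+p2)/2).round(1))
    d=p1-p2;print("box y axis deg",np.degrees(np.arctan2(d[1],d[0])))
E
python3 - <<'E'
from m import *
im=cv2.imread("pics/top0.png")[:,:,::-1].copy(); measure(im)
m=masks(im)
R=im[...,0].astype(int)-im[...,1]; R[:238]=0;R[252:]=0;R[:,:283]=0;R[:,300:]=0
w=np.where(R>15,R,0);ys,xs=np.nonzero(w);ww=w[ys,xs];u,v=(xs*ww).sum()/ww.sum(),(ys*ww).sum()/ww.sum()
mk=ray("top",u,v,70);print("mark centroid",u,v,mk)
# plate ellipse: convex hull of bright pixels near
h=cv2.cvtColor(im,cv2.COLOR_RGB2HSV);pl=((h[...,1]<45)&(h[...,2]>125));pl[:240]&=False
pl[:,:265]=0;pl[:,312:]=0;pl[285:]=0
b=max(blobs(pl),key=lambda t:t[0]);pts=cv2.convexHull(np.argwhere(b[2])[:,::-1].astype(np.int32))[:,0]
W=np.array([ray("top",*p,70) for p in pts],np.float32);e=cv2.minEnclosingCircle(W);print("plate",e)
tip=ray("top",(191+.5)/6+239.5,(249)/6+219.5,114)
print("tip?",tip, "axis z114 px",proj("top",[*e[0],114]))
for q in(mk,tip):
    d=q-np.array(e[0]);print(np.linalg.norm(d),np.degrees(np.arctan2(d[1],d[0])))
ears=[ray("top",360,259.6,6),ray("top",411.7,271.5,6)];g=ray("top",387.5,261.3,90)
d=ears[0]-ears[1];print("cover ears",ears,"mid",(ears[0]+ears[1])/2,"grip",g,np.linalg.norm(d),np.degrees(np.arctan2(d[1],d[0])))
bm=[b for b in blobs(m["orange"]) if abs(b[1][0]-387.5)<1][0][2];print(cv2.minAreaRect(np.argwhere(bm)[:,::-1].astype(np.float32)))
from scipy.spatial.transform import Rotation as Ro
s=get_state();print(Ro.from_rotvec(s["ee_rot"]).as_matrix().round(3).tolist())
E
```

```text
pegs [457.1 219.2] [500.5  65.5] dist 159.7 mid [478.8 142.4]
box y axis deg 105.7836052983587
mark centroid 290.7354330708661 243.84409448818897 [534.07594087 136.15736224]
plate ((480.388427734375, 144.14503479003906), 58.46993637084961)
tip? [474.13939649 187.60101526] axis z114 px [286.22049508 258.89777886]
54.27846699673478 -8.462437017914375
43.9029911296327 98.18311577267973
cover ears [array([496.07262922, -75.92364896]), array([ 458.4587991 , -236.68561217])] mid [ 477.26571416 -156.30463056] grip [ 477.08242695 -154.79407453] 165.1036311914551 76.83126827482559
((387.5469970703125, 261.2882385253906), (4.4470744132995605, 19.198347091674805), 12.52880859375)
[[-0.933, 0.359, -0.001], [0.359, 0.933, -0.002], [0.0, -0.002, -1.0]]
```

Everything agrees with the given sizes: peg spacing is 159.7 mm and plate radius 58.5 mm.
- **Seat:** about (479.5, 143), box yaw 15.8°.
- **Dial:** pointer at about 98°, mark at about -8.5°.
- **Cover:** (477,-155.5), yaw -13.2°.

I'll go above the dial with the fingers along the pointer.

```bash
cat > need.py <<'E'
import sys
from h import *
from scipy.spatial.transform import Rotation as Ro
def need(x,y,z,A):
    s=get_state();R=Ro.from_rotvec(s["ee_rot"]).as_matrix();a=np.degrees(np.arctan2(R[1,0],R[0,0]))
    d=R.T@(np.array([x,y,z])-s["tcp_pos"])/40
    print("t",s["time_s"].__round__(2),"tcp",s["tcp_pos"].round(1),"A",a.round(1),"tilt",R[:,2].round(3),"F",s["contact_force"].round(1),"w",round(s["gripper_width"]*85.4,1),"q6",s["q"][5].round(2))
    print("NEED xyz",d.round(2),"yaw",(((a-A+180)%360-180)/8).round(2))
if __name__=="__main__": need(*map(float,sys.argv[1:]))
E
python3 -m crank '[[[-0.9,-0.78,0],0],[[-0.9,-0.78,0],0],[[-0.9,-0.78,0],0],[[-0.9,-0.78,0],0],[[-0.9,-0.78,0],0],[[-0.9,-0.78,0],0],[[-0.9,-0.78,0],0],[[-0.9,-0.78,0],0],[[-0.9,-0.78,0],0],[[-0.9,-0.78,0],0],[[-0.9,-0.78,0],0],[[0,0,0],1],[[0,0,0],1],[[0,0,0],1],[[0,0,0],1],[[0,0,0],1],[[0,0,0],1],[[0,0,0],1],[[0,0,0],0.6]]' 60
python3 need.py 479.5 143.2 99 98
```

```text
time_s: 2.0
tcp_pos: [484.0, 122.1, 231.2]
ee_rot: [-2.107, -2.325, 0.024]
contact_force: [-0.7, -0.6, -0.1]
gripper_width: 0.7
t 2.0 tcp [484.  122.1 231.2] A 95.6 tilt [-0.013 -0.009 -1.   ] F [-0.7 -0.6 -0.1] w 59.8 q6 0.05
NEED xyz [ 0.56 -0.02  3.3 ] yaw -0.3
```

```bash
python3 -m crank '[[[0.5,0,0.8],-0.3],[[0.06,0,0.9],0],[[0,0,0.6],0],[[0,0,0],0]]' 60
python3 need.py 479.5 143.2 99 98
python3 - <<'E'
from h import *
a=snap("top","t1")[210:310,240:340];b=snap("side")[220:340,230:360]
a=cv2.resize(a,(400,400),interpolation=cv2.INTER_CUBIC);b=cv2.resize(b,(400,369),interpolation=cv2.INTER_CUBIC)
o=np.zeros((400,800,3),np.uint8);o[:,:400]=a;o[:369,400:]=b;cv2.imwrite("pics/c2.png",o[:,:,::-1])
E
```

```text
time_s: 2.4
tcp_pos: [480.6, 144.2, 136.6]
ee_rot: [-2.06, -2.368, 0.021]
contact_force: [-0.3, -0.1, -0.3]
gripper_width: 0.704
t 2.4 tcp [480.6 144.2 136.6] A 98.0 tilt [-0.011 -0.008 -1.   ] F [-0.3 -0.1 -0.3] w 60.2 q6 0.05
NEED xyz [-0.01 -0.02  0.94] yaw -0.0
```

View pics/c2.png

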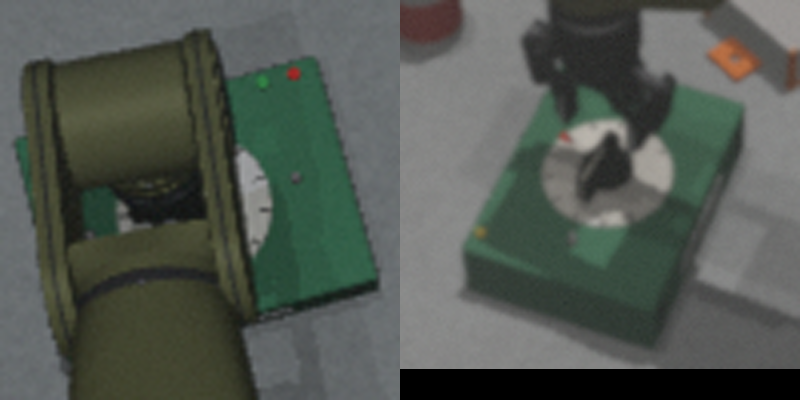

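In the side view the fingers straddle the dial bar, and the red mark is at the upper left of the plate. Next I'll descend and grip.

```bash
python3 -m crank '[[[0,0,0.5],0],[[0,-0.02,0.42],0],[[0,0,0],0]]' 60
python3 -m crank '[[[0,0,0],0],[[0,0,0],0],[[0,0,0],0],[[0,0,0],0],[[0,0,0],0],[[0,0,0],0],[[0,0,0],0]]' 0 35
python3 need.py 479.5 143.2 99 -8.5
```

```text
time_s: 2.8
tcp_pos: [486.7, 144.7, 109.7]
ee_rot: [2.057, 2.364, 0.0]
contact_force: [-0.3, 0.9, 0.1]
gripper_width: 0.699
time_s: 3.5
tcp_pos: [480.6, 144.1, 114.4]
ee_rot: [-2.061, -2.366, 0.021]
contact_force: [-0.4, -0.6, -4.1]
gripper_width: 0.145
t 3.5 tcp [480.6 144.1 114.4] A 97.9 tilt [-0.012 -0.007 -1.   ] F [-0.4 -0.6 -4.1] w 12.4 q6 0.05
NEED xyz [-0.02 -0.03  0.38] yaw 13.3
```

```bash
python3 -m crank '[[[0,0,0],0],[[0,0,0],0],[[0,0,0.4],0],[[0,0,0],0],[[0,0,0],0]]' 45
python3 need.py 479.5 143.2 99 -8.5;python3 need.py 479.5 143.2 99 -8.5
```

```text
time_s: 4.0
tcp_pos: [484.6, 144.7, 103.3]
ee_rot: [2.062, 2.368, -0.01]
contact_force: [-0.1, 0.4, 1.2]
gripper_width: 0.522
t 4.0 tcp [484.6 144.7 103.3] A 97.9 tilt [-0.003 -0.006 -1.   ] F [-0.1  0.4  1.2] w 44.6 q6 0.05
NEED xyz [-0.02 -0.13  0.11] yaw 13.3
t 4.0 tcp [484.6 144.7 103.3] A 97.9 tilt [-0.003 -0.006 -1.   ] F [-0.1  0.4  1.2] w 44.6 q6 0.05
NEED xyz [-0.02 -0.13  0.11] yaw 13.3
```

```bash
python3 -m crank '[[[-0.02,-0.13,0.15],0],[[0,0,0],0]]' 45
python3 need.py 479.5 143.2 99 98
python3 -m crank '[[[0,0,0],0],[[0,0,0],0],[[0,0,0],0],[[0,0,0],0],[[0,0,0],0],[[0,0,0],0]]' 0 35
python3 need.py 479.5 143.2 99 -8.5
```

```text
time_s: 4.2
tcp_pos: [480.1, 143.2, 98.4]
ee_rot: [2.061, 2.367, -0.008]
contact_force: [-0.6, -0.5, 0.3]
gripper_width: 0.532
t 4.2 tcp [480.1 143.2  98.4] A 97.9 tilt [-0.001 -0.005 -1.   ] F [-0.6 -0.5  0.3] w 45.4 q6 0.05
NEED xyz [ 0.   -0.02 -0.02] yaw -0.01
time_s: 4.8
tcp_pos: [480.5, 143.3, 99.2]
ee_rot: [2.061, 2.366, -0.006]
contact_force: [0.3, 0.0, -0.5]
gripper_width: 0.159
t 4.8 tcp [480.5 143.3  99.2] A 97.9 tilt [ 0.    -0.005 -1.   ] F [ 0.3  0.  -0.5] w 13.5 q6 0.05
NEED xyz [ 0.   -0.03  0.01] yaw 13.3
```

Good grip. I'll turn about 96° first, then check.

```bash
python3 -m crank '[[[0,0,0],0.8],[[0,0,0],0.8],[[0,0,0],0.8],[[0,0,0],0.8],[[0,0,0],0.8],[[0,0,0],0.8],[[0,0,0],0.8]]' 0 35
python3 need.py 479.5 143.2 99 -8.5
python3 -m crank '[[[0,0,0],0.8],[[0,0,0],0.8],[[0,0,0],0.8],[[0,0,0],0.8],[[0,0,0],0]]'
python3 need.py 479.5 143.2 99 -8.5
```

```text
time_s: 5.5
tcp_pos: [481.5, 143.0, 99.2]
ee_rot: [2.825, 1.36, -0.001]
contact_force: [1.4, -0.1, -1.6]
gripper_width: 0.157
t 5.5 tcp [481.5 143.   99.2] A 51.4 tilt [ 0.002 -0.006 -1.   ] F [ 1.4 -0.1 -1.6] w 13.4 q6 0.86
NEED xyz [-0.03 -0.04  0.01] yaw 7.49
time_s: 6.0
tcp_pos: [481.8, 142.6, 99.2]
ee_rot: [3.062, 0.671, 0.001]
contact_force: [1.8, -0.1, -0.5]
gripper_width: 0.156
t 6.0 tcp [481.8 142.6  99.2] A 24.7 tilt [ 0.002 -0.006 -1.   ] F [ 1.8 -0.1 -0.5] w 13.3 q6 1.33
NEED xyz [-0.05 -0.04  0.01] yaw 4.15
```

```bash
python3 -m crank '[[[-0.02,-0.02,0],0.8],[[0,0,0],0.8],[[0,0,0],0.8],[[0,0,0],0.8],[[0,0,0],0]]'
python3 need.py 479.5 143.2 99 -8.5
python3 - <<'E'
from h import *
a=snap("top")[210:310,240:340];b=snap("side","s3")[220:340,230:360]
a=cv2.resize(a,(400,400),interpolation=cv2.INTER_CUBIC);b=cv2.resize(b,(400,369),interpolation=cv2.INTER_CUBIC)
o=np.zeros((400,800,3),np.uint8);o[:,:400]=a;o[:369,400:]=b;cv2.imwrite("pics/c3.png",o[:,:,::-1])
E
```

```text
time_s: 6.5
tcp_pos: [482.0, 142.1, 99.2]
ee_rot: [3.134, -0.03, 0.006]
contact_force: [1.5, -0.9, 0.6]
gripper_width: 0.155
t 6.5 tcp [482.  142.1  99.2] A -1.1 tilt [ 0.004 -0.008 -1.   ] F [ 1.5 -0.9  0.6] w 13.2 q6 1.78
NEED xyz [-0.06 -0.03  0.01] yaw 0.93
```

```bash
python3 -m crank '[[[0,0,0],0.6],[[0,0,0],0]]'
python3 need.py 479.5 143.2 99 -8.5
python3 -m crank '[[[0,0,0],0],[[0,0,0],0],[[0,0,0],0],[[0,0,0],0],[[0,0,-0.8],0],[[0,0,-1],0],[[0,-1,-0.6],0],[[0,-1,-0.6],0],[[0,-1,0],0],[[0,-1,0],0],[[0,-1,0],0],[[0,-1,0],0],[[0,-1,0],0],[[0,0,0],0]]' 45
python3 need.py 479.5 143.2 99 -8.5
```

```text
time_s: 6.8
tcp_pos: [481.9, 142.0, 99.2]
ee_rot: [3.13, -0.154, 0.007]
contact_force: [1.8, -0.6, -0.6]
gripper_width: 0.158
t 6.8 tcp [481.9 142.   99.2] A -5.6 tilt [ 0.004 -0.008 -1.   ] F [ 1.8 -0.6 -0.6] w 13.5 q6 1.86
NEED xyz [-0.06 -0.02  0.  ] yaw 0.36
time_s: 8.2
tcp_pos: [506.9, 433.1, 222.9]
ee_rot: [3.134, -0.137, 0.011]
contact_force: [0.0, -0.1, -0.6]
gripper_width: 0.524
t 8.2 tcp [506.9 433.1 222.9] A -5.0 tilt [ 0.007 -0.005 -1.   ] F [ 0.  -0.1 -0.6] w 44.7 q6 2.29
NEED xyz [-0.07  7.27  3.13] yaw 0.44
```

```bash
cat > dial.py <<'E'
from h import *
a=snap("top","d")[215:310,240:340];b=snap("side","ds")[225:330,235:355]
a=cv2.resize(a,None,fx=5,fy=5,interpolation=cv2.INTER_CUBIC);b=cv2.resize(b,None,fx=2.5,fy=2.5,interpolation=cv2.INTER_CUBIC)
o=np.zeros((475,800,3),np.uint8);o[:475,:500]=a;o[:b.shape[0],500:]=b;cv2.imwrite("pics/c4.png",o[:,:,::-1])
E
python3 dial.py
```

```text
(no output)
```

View pics/c4.png

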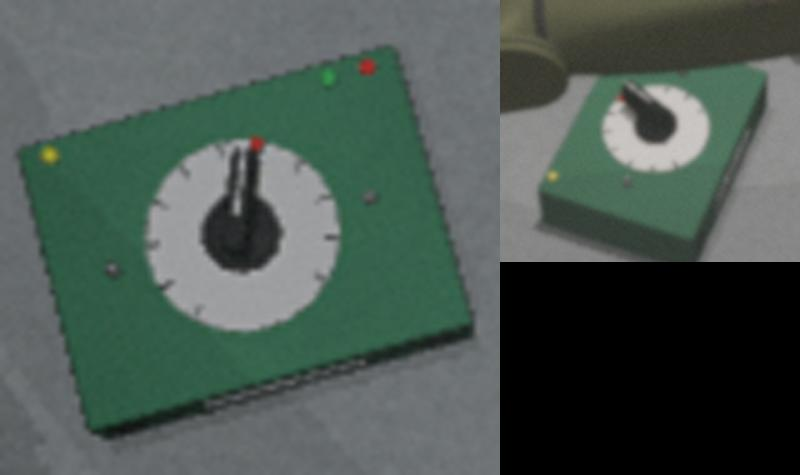

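The top view shows the pointer's white line at about (288,245) in full-picture pixels, close to the red wedge at about (291,243). Parallax remains, so I'll compute the angle.

```bash
cat > ang.py <<'E'
from h import *
im=cv2.imread("pics/d.png")[:,:,::-1].copy();g=cv2.GaussianBlur(im,(0,0),.5).astype(float).mean(2)
S=8;G=cv2.resize(g[235:275,270:310],None,fx=S,fy=S,interpolation=cv2.INTER_CUBIC)
c=np.array([480,143.5])
pts=[];mids=[]
for v in np.arange(246,257,.5):
    r=G[int((v-235+.5)*S)]
    us=(np.arange(len(r))+.5)/S-.5+270
    ok=(us>283)&(us<295);u=us[ok];q=r[ok]
    L=(u<288);R=(u>289);iL=u[L][q[L].argmin()];iR=u[R][q[R].argmin()]
    k=(u>iL)&(u<iR);um=u[k][q[k].argmax()]
    print(v,iL,um,iR,q[k].max().round())
    pts.append(ray("top",um,v,114))
p=np.array(pts);print(np.c_[p].round(1)[::4])
l=cv2.fitLine(p.astype(np.float32),cv2.DIST_HUBER,0,.01,.01).ravel();print("line dir",np.degrees(np.arctan2(l[1],l[0])),"y at axis",l[3]+(c[0]-l[2])*l[1]/l[0])
d=p[0]-c;print("tip",np.linalg.norm(d),np.degrees(np.arctan2(d[1],d[0])))
# predicted image of bar top edges at candidate angles
for A in(-2,-6,-9):
    t=np.radians(A);x=np.array([np.cos(t),np.sin(t)])
    print(A,"axis",proj("top",[*c,114]).round(1),"tip",proj("top",[*(c+46*x),114]).round(1),"mark",proj("top",[*(c+46*x),70]).round(1),"wedge ctr",proj("top",[*(c+54*x),70]).round(1))
R=im[...,0].astype(int)-im[...,1];R[:236]=0;R[252:]=0;R[:,:283]=0;R[:,300:]=0;print(np.argwhere(R>25)[:,::-1].tolist())
E
python3 ang.py
```

```text
246.0 286.6875 287.9375 289.9375 109.0
246.5 286.4375 287.9375 289.9375 119.0
247.0 286.4375 287.9375 290.0625 128.0
247.5 286.3125 287.9375 290.0625 131.0
248.0 286.3125 287.9375 289.9375 127.0
248.5 286.3125 287.9375 289.9375 117.0
249.0 286.3125 287.9375 289.8125 108.0
249.5 286.3125 287.9375 289.8125 107.0
250.0 286.1875 287.9375 289.8125 107.0
250.5 286.0625 287.8125 289.8125 108.0
251.0 286.0625 287.6875 289.6875 104.0
251.5 286.0625 287.6875 289.6875 97.0
252.0 286.0625 287.3125 289.5625 91.0
252.5 285.9375 287.0625 289.5625 94.0
253.0 285.8125 286.9375 289.4375 101.0
253.5 285.5625 286.9375 289.5625 104.0
254.0 285.1875 286.9375 289.5625 110.0
254.5 284.9375 286.9375 289.5625 121.0
255.0 284.6875 286.9375 289.5625 130.0
255.5 284.6875 286.9375 290.3125 134.0
256.0 284.5625 286.9375 289.5625 131.0
256.5 284.5625 286.9375 289.5625 126.0
[[519.  139.8]
 [513.  139.7]
 [507.  139.6]
 [501.  141.3]
 [495.  142.3]
 [489.  142.2]]
line dir -6.005841 y at axis 143.34201474670812
tip 39.14605343525523 -5.378888788823507
-2 axis [286.4 259. ] tip [287.3 243.7] mark [288.8 246.5] wedge ctr [288.9 243.9]
-6 axis [286.4 259. ] tip [288.4 243.7] mark [289.9 246.5] wedge ctr [290.2 244. ]
-9 axis [286.4 259. ] tip [289.2 243.9] mark [290.6 246.6] wedge ctr [291.1 244.1]
[[290, 242], [291, 242], [290, 243], [291, 243], [292, 243], [290, 244], [291, 244]]
```

```bash
python3 - <<'E'
from h import *
def fit(n,f,box):
    im=cv2.imread(f)[:,:,::-1].copy();x0,x1,y0,y1=box
    h=cv2.cvtColor(im,cv2.COLOR_RGB2HSV);k=np.zeros(im.shape[:2],bool);k[y0:y1,x0:x1]=1
    R=(im[...,0].astype(int)-im[...,1]);w=np.where((R>15)&k,R,0)
    ys,xs=np.nonzero(w);ww=w[ys,xs];m=ray(n,(xs*ww).sum()/ww.sum(),(ys*ww).sum()/ww.sum(),70)
    pegs={}
    b=max(blobs((h[...,1]<45)&(h[...,2]>125)&k),key=lambda t:t[0]);pts=cv2.convexHull(np.argwhere(b[2])[:,::-1].astype(np.int32))[:,0]
    W=np.array([ray(n,*p,70) for p in pts],np.float32)
    A=np.c_[2*W,np.ones(len(W))];s=np.linalg.lstsq(A,(W**2).sum(1),rcond=None)[0];c=s[:2];r=np.sqrt(s[2]+c@c)
    e=cv2.minEnclosingCircle(W)
    for cc in(c,np.array(e[0])):
        d=m-cc;print(n,f,m.round(1),cc.round(1),r,np.linalg.norm(d).round(1),np.degrees(np.arctan2(d[1],d[0])).round(1), len(ww))
fit("top","pics/top0.png",(266,312,240,286))
fit("side","pics/side0.png",(272,324,255,300))
fit("side","pics/side0.png",(268,324,252,300))
E
```

```text
top pics/top0.png [534.1 136.2] [480.  143.8] 57.67918356237822 54.6 -8.0 12
top pics/top0.png [534.1 136.2] [480.4 144.1] 57.67918356237822 54.3 -8.5 12
side pics/side0.png [535.  133.6] [480.5 141.1] 59.83199955070893 55.0 -7.8 14
side pics/side0.png [535.  133.6] [479.8 140.6] 59.83199955070893 55.6 -7.2 14
side pics/side0.png [535.  133.6] [480.5 141.1] 59.83199955070893 55.0 -7.8 14
side pics/side0.png [535.  133.6] [479.8 140.6] 59.83199955070893 55.6 -7.2 14
```

Both views put the mark at about -8°, and the dial stands at about -5.8°. It needs roughly 2° more, so I'll regrip for a small turn.

```bash
python3 -m crank '[[[0,1,0],0],[[0,1,0],0],[[0,1,0],0],[[0,1,0],0],[[0,1,0],0],[[0,1,0.3],0],[[0,0.9,0.7],0],[[-0.05,0.3,0.6],0.05],[[0,0,0],0]]' 45
python3 need.py 481 142.3 98 -5.8
```

```text
time_s: 9.2
tcp_pos: [475.7, 122.8, 160.0]
ee_rot: [3.128, -0.162, 0.019]
contact_force: [-0.3, -0.2, 0.4]
gripper_width: 0.527
t 9.2 tcp [475.7 122.8 160. ] A -5.9 tilt [ 0.011 -0.01  -1.   ] F [-0.3 -0.2  0.4] w 45.0 q6 1.83
NEED xyz [ 0.06 -0.51  1.55] yaw -0.02
```

```bash
python3 -m crank '[[[0.06,-0.5,0],0],[[0,0,0.2],0],[[0,0,0],0]]' 45
python3 need.py 481 142.3 98 -5.8
```

```text
time_s: 9.5
tcp_pos: [480.3, 141.1, 153.6]
ee_rot: [3.128, -0.167, 0.022]
contact_force: [0.1, -0.3, -0.5]
gripper_width: 0.529
t 9.5 tcp [480.3 141.1 153.6] A -6.1 tilt [ 0.013 -0.01  -1.   ] F [ 0.1 -0.3 -0.5] w 45.2 q6 1.87
NEED xyz [-0.01 -0.04  1.39] yaw -0.04
```

```bash
python3 -m crank '[[[0,-0.03,0.5],-0.04],[[0,0,0.5],0],[[0,0,0.35],0],[[0,0,0],0],[[0,0,0],0]]' 45
python3 need.py 481 142.3 98 -5.8
```

```text
time_s: 10.0
tcp_pos: [483.9, 142.4, 102.6]
ee_rot: [3.129, -0.154, 0.033]
contact_force: [-0.8, 0.1, -0.4]
gripper_width: 0.525
t 10.0 tcp [483.9 142.4 102.6] A -5.6 tilt [ 0.021 -0.009 -1.   ] F [-0.8  0.1 -0.4] w 44.8 q6 1.86
NEED xyz [-0.07  0.01  0.11] yaw 0.02
```

```bash
python3 -m crank '[[[-0.07,0,0.08],0],[[0,0,0],0],[[0,0,0],0],[[0,0,0],0],[[0,0,0],0],[[0,0,0],0],[[0,0,0],0],[[0,0,0],0]]' 0 35
python3 need.py 481 142.3 98 -8
python3 -m crank '[[[0,0,0],0.3],[[0,0,0],0]]'
python3 need.py 481 142.3 98 -8
```

```text
time_s: 10.8
tcp_pos: [481.8, 142.0, 101.1]
ee_rot: [3.129, -0.154, 0.037]
contact_force: [0.6, -2.0, -1.4]
gripper_width: 0.154
t 10.8 tcp [481.8 142.  101.1] A -5.6 tilt [ 0.023 -0.01  -1.   ] F [ 0.6 -2.  -1.4] w 13.2 q6 1.86
NEED xyz [-0.02 -0.01  0.08] yaw 0.29
time_s: 11.0
tcp_pos: [481.8, 142.0, 101.0]
ee_rot: [3.125, -0.221, 0.038]
contact_force: [-0.0, -1.8, -1.3]
gripper_width: 0.153
t 11.0 tcp [481.8 142.  101. ] A -8.1 tilt [ 0.023 -0.01  -1.   ] F [-0.  -1.8 -1.3] w 13.1 q6 1.91
NEED xyz [-0.02 -0.01  0.08] yaw -0.01
```

```bash
python3 -m crank '[[[0,0,0],0],[[0,0,0],0],[[0,0,0],0],[[0,0,0],0],[[0,0,-0.8],0],[[0,0,-1],0],[[0,1,-0.6],0],[[0,1,0],0],[[0,1,0],0.3],[[0,1,0],0.3],[[0,1,0],0],[[0,1,0],0],[[0,1,0],0],[[0,0.5,0],0],[[0,0,0],0]]' 50
python3 need.py 477 -155.5 77 -13.2
python3 dial.py; sed -i 's/^c=.*/c=np.array([480.5,143])/' ang.py; python3 ang.py | grep -E "line|tip"
```

```text
time_s: 12.5
tcp_pos: [425.7, -160.8, 208.1]
ee_rot: [3.114, -0.342, 0.057]
contact_force: [-0.4, -0.1, -0.3]
gripper_width: 0.583
t 12.5 tcp [ 425.7 -160.8  208.1] A -12.5 tilt [ 0.035 -0.012 -0.999] F [-0.4 -0.1 -0.3] w 49.8 q6 1.31
NEED xyz [ 1.1  -0.42  3.32] yaw 0.09
line dir -9.818024 y at axis 143.71955812065053
tip 38.95638580337661 -9.049596938307229
-2 axis [286.6 258.9] tip [287.5 243.5] mark [289.  246.3] wedge ctr [289.1 243.7]
-6 axis [286.6 258.9] tip [288.5 243.6] mark [290.  246.4] wedge ctr [290.3 243.8]
-9 axis [286.6 258.9] tip [289.3 243.7] mark [290.8 246.5] wedge ctr [291.3 243.9]
```

View pics/c4.png

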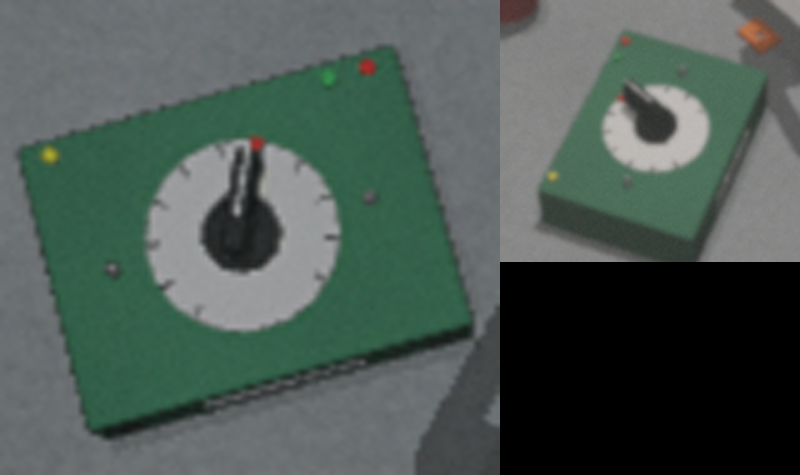

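The pointer lies in line with the wedge: image line about -9°, tool reading -8.1°, mark about -8°. On to the cover, watching the slight tilt build-up.

```bash
python3 -m crank '[[[0.9,-0.4,0],0.09],[[0.2,-0.02,0],0],[[0,0,0],0]]' 50
python3 need.py 477 -155.5 77 -13.2
python3 -m crank '[[[0,0,0.5],0],[[0,0,0.5],0],[[0,0,0.5],0],[[0,0,0],0]]' 50
python3 need.py 477 -155.5 77 -13.2
```

```text
time_s: 12.9
tcp_pos: [473.9, -148.5, 208.9]
ee_rot: [3.115, -0.353, 0.055]
contact_force: [-0.4, 0.0, 0.5]
gripper_width: 0.588
t 12.9 tcp [ 473.9 -148.5  208.9] A -12.9 tilt [ 0.034 -0.01  -0.999] F [-0.4  0.   0.5] w 50.2 q6 1.38
NEED xyz [-0.    0.15  3.3 ] yaw 0.04
time_s: 13.3
tcp_pos: [475.6, -145.6, 148.0]
ee_rot: [3.117, -0.342, 0.055]
contact_force: [-0.6, 0.8, -0.6]
gripper_width: 0.587
t 13.3 tcp [ 475.6 -145.6  148. ] A -12.5 tilt [ 0.035 -0.009 -0.999] F [-0.6  0.8 -0.6] w 50.1 q6 1.38
NEED xyz [0.02 0.23 1.78] yaw 0.09
```

```bash
python3 -m crank '[[[0,0.23,0.3],0.09],[[0,0,0.5],0],[[0,0,0.4],0],[[0,0,0.2],0],[[0,0,0],0],[[0,0,0],0]]' 50
python3 need.py 477 -155.5 77 -13.2
```

```text
time_s: 13.9
tcp_pos: [476.6, -157.2, 93.8]
ee_rot: [3.112, -0.361, 0.065]
contact_force: [-0.6, 0.1, 0.6]
gripper_width: 0.587
t 13.9 tcp [ 476.6 -157.2   93.8] A -13.2 tilt [ 0.04  -0.013 -0.999] F [-0.6  0.1  0.6] w 50.2 q6 1.37
NEED xyz [-0.02 -0.04  0.42] yaw -0.01
```

```bash
python3 -m crank '[[[-0.02,-0.04,0.2],0],[[0,0,0.2],0],[[0,0,0],0],[[0,0,0],0]]' 50
python3 need.py 477 -155.5 77 -13.2
python3 - <<'E'
from h import *
a=snap("top")[230:300,345:425];b=snap("side","s5")[170:270,300:420]
a=cv2.resize(a,(400,350),interpolation=cv2.INTER_CUBIC);b=cv2.resize(b,(400,333),interpolation=cv2.INTER_CUBIC)
o=np.zeros((350,800,3),np.uint8);o[:,:400]=a;o[:333,400:]=b;cv2.imwrite("pics/c5.png",o[:,:,::-1])
E
```

```text
time_s: 14.3
tcp_pos: [478.3, -156.2, 78.8]
ee_rot: [3.11, -0.361, 0.071]
contact_force: [-0.3, 0.1, 0.1]
gripper_width: 0.583
t 14.3 tcp [ 478.3 -156.2   78.8] A -13.2 tilt [ 0.044 -0.015 -0.999] F [-0.3  0.1  0.1] w 49.8 q6 1.37
NEED xyz [-0.04 -0.01  0.04] yaw -0.01
```

View pics/c5.png

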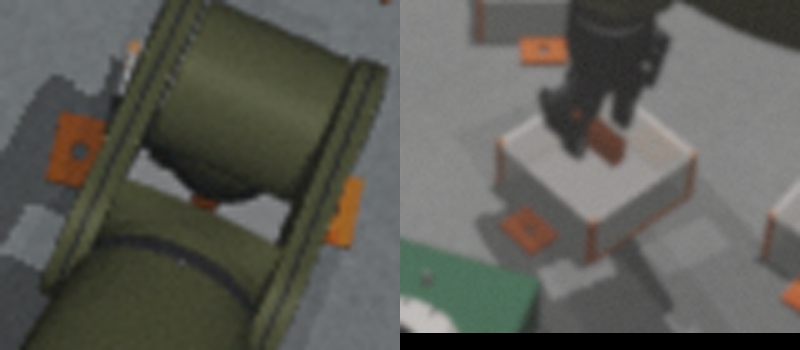

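The fingers straddle the orange grip bar of the right cover. Its near ear is visible at left in both views. Close and lift.

```bash
python3 -m crank '[[[0,0,0],0],[[0,0,0],0],[[0,0,0],0],[[0,0,0],0],[[0,0,0],0],[[0,0,0],0],[[0,0,0],0]]' 0 60
python3 need.py 477 -155.5 77 -13.2
python3 -m crank '[[[0,0,-0.3],0],[[0,0,-0.5],0],[[0,0,-0.7],0],[[0,0,-0.7],0],[[0,0,-0.7],0],[[0,0,-0.7],0],[[0,0,-0.4],0],[[0,0,0],0]]'
python3 need.py 481 143 215 15.8
```

```text
time_s: 15.1
tcp_pos: [478.7, -156.5, 79.6]
ee_rot: [3.11, -0.362, 0.073]
contact_force: [1.0, -1.1, 0.4]
gripper_width: 0.172
t 15.1 tcp [ 478.7 -156.5   79.6] A -13.3 tilt [ 0.045 -0.015 -0.999] F [ 1.  -1.1  0.4] w 14.7 q6 1.37
NEED xyz [-0.05 -0.01  0.06] yaw -0.01
time_s: 15.9
tcp_pos: [467.6, -152.1, 245.4]
ee_rot: [3.113, -0.361, 0.059]
contact_force: [0.4, -0.4, -3.3]
gripper_width: 0.173
t 15.9 tcp [ 467.6 -152.1  245.4] A -13.2 tilt [ 0.037 -0.012 -0.999] F [ 0.4 -0.4 -3.3] w 14.7 q6 1.37
NEED xyz [-1.39 -7.26  0.69] yaw -3.63
```

```bash
python3 -m crank '[[[-0.1,-0.5,0],0],[[-0.15,-0.7,0],0],[[-0.15,-0.7,0],0],[[-0.15,-0.7,0],0],[[-0.15,-0.7,0],0],[[-0.15,-0.7,0],0],[[-0.15,-0.7,0],0],[[-0.15,-0.7,0],0],[[-0.15,-0.7,0],0],[[-0.15,-0.6,0],0],[[0,-0.2,0],-0.6],[[0,0,0],-0.8],[[0,0,0],-0.8],[[0,0,0],-0.8],[[0,0,0],-0.6],[[0,0,0],0]]'
python3 need.py 481 143 215 15.8
```

```text
time_s: 17.5
tcp_pos: [461.9, 141.6, 221.2]
ee_rot: [3.094, 0.456, 0.002]
contact_force: [-0.2, -0.1, -1.4]
gripper_width: 0.173
t 17.5 tcp [461.9 141.6 221.2] A 16.8 tilt [ 0.004 -0.014 -1.   ] F [-0.2 -0.1 -1.4] w 14.7 q6 1.48
NEED xyz [0.47 0.1  0.16] yaw 0.12
```

```bash
cat > cov.py <<'E'
from need import *
def T(p,r):
    M=np.eye(4);M[:3,:3]=r if np.ndim(r)==2 else Ro.from_rotvec(r).as_matrix();M[:3,3]=p;return M
G=T([478.7,-156.5,79.6],[3.11,-.362,.073])
C=T([477.2,-155.5,0],Ro.from_euler('z',-13.2,degrees=True).as_matrix())
X=np.linalg.inv(G)@C
def cov():
    s=get_state();return T(s["tcp_pos"],s["ee_rot"])@X
if __name__=="__main__":
    M=cov();print("cover",M[:3,3].round(1),"yaw",np.degrees(np.arctan2(M[1,0],M[0,0])).round(1),"up",M[:3,2].round(3))
    for y in(80,-80):
        e=M@[0,y,3,1];print("hole",e[:3].round(1),"px",proj("top",e[:3]).round(1),proj("side",e[:3]).round(1))
E
python3 cov.py; python3 - <<'E'
from h import *
a=snap("top","t6");b=snap("side","s6")
for n,i in(("top",a),("side",b)):
    for c in blobs(masks(i)["orange"],8):
        if 200<c[1][0]<360 and 150<c[1][1]<320: print(n,c[:2])
a=cv2.resize(a[190:320,230:350],(400,433),interpolation=cv2.INTER_CUBIC);b=cv2.resize(b[150:330,220:380],(400,450),interpolation=cv2.INTER_CUBIC)
o=np.zeros((450,800,3),np.uint8);o[:433,:400]=a;o[:450,400:]=b;cv2.imwrite("pics/c6.png",o[:,:,::-1])
E
```

```text
cover [456.7 139.8 141.7] yaw 16.8 up [0.043 0.023 0.999]
hole [433.7 216.5 143.9] px [259.6 273.3] [292.5 286.5]
hole [480.   63.3 145.5] px [313.1 257.2] [314.  240.7]
top (146, [312.9, 256.6])
top (19, [258.7, 268.8])
top (39, [260.0, 276.9])
side (47, [295.8, 287.4])
```

View pics/c6.png

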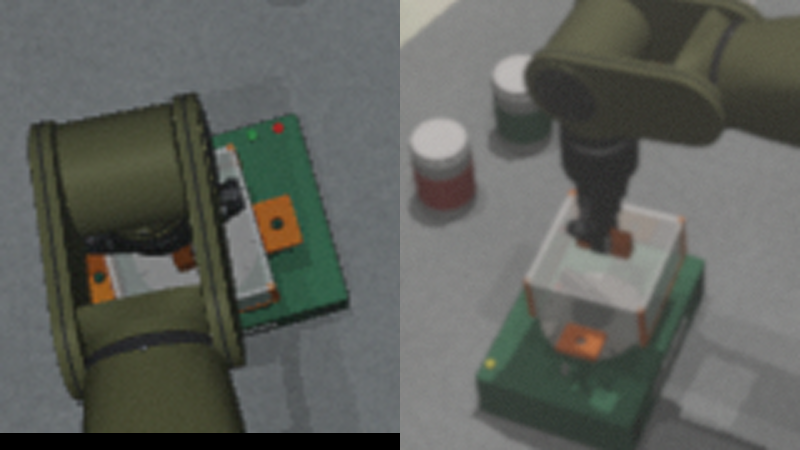

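The prediction matches both pictures to within a pixel. Holes appear at (313.1,257.5) and (259.7,273.4) in top, and (292.8,287.2) in side. I'll check the pegs in the side view, then work out the shift needed.

```bash
cat >> cov.py <<'E'
    a,b=np.array([457.1,219.2]),np.array([500.5,65.5])
    f=lambda x,y:((x-500+.5)/2.5-.5+235,(y+.5)/2.5-.5+225)
    print("side pegs z84",ray("side",*f(627,182),84).round(1),ray("side",*f(682,71),84).round(1))
    c=(a+b)/2;d=a-b;ya=np.degrees(np.arctan2(d[1],d[0]))-90
    s=get_state();cy=np.degrees(np.arctan2(M[1,0],M[0,0]))
    t=(M@[0,0,3,1])[:2]; Rt=Ro.from_rotvec(s["ee_rot"]).as_matrix()
    D=np.array([*(c-t),0]);print("world shift",D.round(1),"TOOL units",(Rt.T@D/40).round(3),"yaw units",((cy-ya)/8).round(2),"bottom above box",(M[2,3]-70).round(1),"t",s["time_s"],"F",s["contact_force"].round(1),"tcp",s["tcp_pos"].round(1))
E
python3 cov.py
```

```text
cover [456.8 139.8 141.9] yaw 16.7 up [0.043 0.023 0.999]
hole [433.9 216.5 144.1] px [259.6 273.2] [292.4 286.5]
hole [480.   63.3 145.7] px [313.1 257.2] [314.  240.7]
side pegs z84 [454.3 223.6] [498.3  70.2]
world shift [21.9  2.5  0. ] TOOL units [0.541 0.097 0.001] yaw units 0.12 bottom above box 71.9 t 17.6 F [ 0.4 -0.6 -2.1] tcp [462.  141.5 221.3]
```

```bash
sed -i 's/c=(a+b)\/2;/c=np.array([479.8,142.5]);/; /side pegs/d' cov.py
python3 -m crank '[[[0.3,0.06,0],0.12],[[0.3,0.04,0],0],[[0,0,0.3],0],[[0,0,0],0]]'
python3 cov.py
```

```text
time_s: 18.0
tcp_pos: [488.6, 144.2, 207.8]
ee_rot: [3.099, 0.419, 0.002]
contact_force: [-1.1, -0.4, -2.6]
gripper_width: 0.175
cover [483.4 142.6 128.4] yaw 15.5 up [0.043 0.022 0.999]
hole [462.2 219.8 130.6] px [259.5 264.2] [283.3 285. ]
hole [504.9  65.6 132.2] px [312.7 249.6] [306.3 240.1]
world shift [-3.7 -0.2  0. ] TOOL units [-0.091 -0.02  -0.   ] yaw units -0.04 bottom above box 58.4 t 18.0 F [-1.1 -0.4 -2.6] tcp [488.6 144.2 207.8]
```

```bash
python3 -m crank '[[[-0.09,-0.02,0.2],-0.04],[[0,0,0.3],0],[[0,0,0.2],0],[[0,0,0],0],[[0,0,0],0]]'
python3 cov.py
```

```text
time_s: 18.5
tcp_pos: [483.5, 143.4, 175.5]
ee_rot: [3.098, 0.428, -0.003]
contact_force: [0.1, 0.3, -2.5]
gripper_width: 0.168
cover [478.  141.7  96.1] yaw 15.8 up [0.047 0.023 0.999]
hole [456.3 218.7  98.3] px [261.5 267.8] [285.8 292.8]
hole [499.9  64.8  99.8] px [313.5 253.2] [308.1 248.1]
world shift [1.7 0.8 0. ] TOOL units [ 0.046 -0.007 -0.   ] yaw units 0.0 bottom above box 26.1 t 18.5 F [ 0.1  0.3 -2.5] tcp [483.5 143.4 175.5]
```

```bash
python3 -m crank '[[[0.05,-0.01,0.1],0],[[0,0,0.05],0],[[0,0,0],0]]'
python3 cov.py
python3 - <<'E'
from h import *
a=snap("top","t7");b=snap("side","s7")
a=cv2.resize(a[235:285,250:330],(640,400),interpolation=cv2.INTER_CUBIC)[:, :];b=cv2.resize(b[235:315,260:340],(400,400),interpolation=cv2.INTER_CUBIC)
o=np.zeros((400,800,3),np.uint8);o[:,:160]=a[:,20:180];o[:,160:400]=a[:,400:640];o[:,400:]=b;cv2.imwrite("pics/c7.png",o[:,:,::-1])
E
```

```text
time_s: 18.8
tcp_pos: [485.9, 144.4, 169.8]
ee_rot: [3.098, 0.428, -0.001]
contact_force: [-0.4, -0.0, -2.9]
gripper_width: 0.168
cover [480.5 142.7  90.4] yaw 15.8 up [0.045 0.023 0.999]
hole [458.8 219.8  92.6] px [261.5 267.2] [284.9 293.9]
hole [502.4  65.8  94.2] px [313.3 252.7] [307.2 249.2]
world shift [-0.8 -0.3  0. ] TOOL units [-0.021  0.002  0.   ] yaw units 0.0 bottom above box 20.4 t 18.8 F [-0.4 -0.  -2.9] tcp [485.9 144.4 169.8]
```

View pics/c7.png

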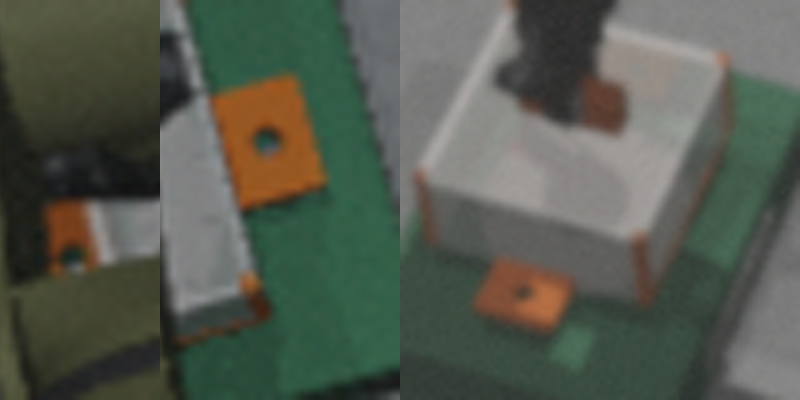

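The right hole is at (313.2,252.4) with the peg visible slightly below centre in it, so the cover must move about 1.5 mm in -x. The left ear agrees. I'll lower slowly.

```bash
python3 -m crank '[[[-0.04,0,0],0],[[0,0,0.06],0],[[0,0,0.06],0],[[0,0,0],0]]'
python3 cov.py
```

```text
time_s: 19.3
tcp_pos: [484.7, 144.0, 165.7]
ee_rot: [3.098, 0.428, 0.002]
contact_force: [-0.1, -0.0, -3.8]
gripper_width: 0.172
cover [479.5 142.3  86.2] yaw 15.8 up [0.043 0.023 0.999]
hole [457.8 219.4  88.4] px [261.8 267.8] [285.4 294.8]
hole [501.4  65.4  90. ] px [313.5 253.3] [307.6 250.2]
world shift [0.2 0.1 0. ] TOOL units [ 0.006 -0.001 -0.   ] yaw units 0.0 bottom above box 16.2 t 19.3 F [-0.1 -0.  -3.8] tcp [484.7 144.  165.7]
```

```bash
python3 -m crank '[[[0,0,0.08],0],[[0,0,0.08],0],[[0,0,0],0]]'
python3 cov.py|grep -v hole
python3 -m crank '[[[-0.01,0,0.08],0],[[0,0,0.08],0],[[0,0,0],0]]'
python3 cov.py
```

```text
time_s: 19.6
tcp_pos: [484.6, 143.8, 158.6]
ee_rot: [3.098, 0.428, 0.002]
contact_force: [0.5, 0.6, -2.5]
gripper_width: 0.179
cover [479.4 142.2  79.1] yaw 15.8 up [0.044 0.023 0.999]
world shift [0.3 0.2 0. ] TOOL units [ 0.009 -0.004 -0.   ] yaw units 0.0 bottom above box 9.1 t 19.6 F [ 0.5  0.6 -2.5] tcp [484.6 143.8 158.6]
time_s: 19.9
tcp_pos: [484.9, 143.8, 152.8]
ee_rot: [3.098, 0.428, 0.004]
contact_force: [-1.1, -0.6, 0.2]
gripper_width: 0.174
cover [479.7 142.2  73.4] yaw 15.8 up [0.042 0.022 0.999]
hole [458.  219.2  75.6] px [262.5 268.3] [285.6 297.5]
hole [501.6  65.3  77.1] px [313.8 253.9] [307.6 253. ]
world shift [-0.   0.2  0. ] TOOL units [ 0.001 -0.006 -0.   ] yaw units 0.0 bottom above box 3.4 t 19.9 F [-1.1 -0.6  0.2] tcp [484.9 143.8 152.8]
```

The pegs are in the holes without resistance, and the first edge is now touching. I'll press it home gently.

```bash
python3 -m crank '[[[0,0,0.06],0],[[0,0,0.06],0],[[0,0,0],0]]'
python3 cov.py|tail -1
python3 -m crank '[[[0,0,0.06],0],[[0,0,0.06],0]]'
python3 cov.py|tail -1
```

```text
time_s: 20.2
tcp_pos: [485.3, 143.8, 153.1]
ee_rot: [3.099, 0.428, 0.003]
contact_force: [0.2, 0.3, -2.1]
gripper_width: 0.174
world shift [-0.4  0.2  0. ] TOOL units [-0.009 -0.009 -0.   ] yaw units 0.0 bottom above box 3.7 t 20.2 F [ 0.2  0.3 -2.1] tcp [485.3 143.8 153.1]
time_s: 20.4
tcp_pos: [485.4, 143.1, 152.3]
ee_rot: [3.097, 0.428, 0.001]
contact_force: [-10.7, -2.8, 16.5]
gripper_width: 0.175
world shift [-0.4  1.   0. ] TOOL units [-0.002 -0.027 -0.   ] yaw units 0.0 bottom above box 2.9 t 20.4 F [-10.7  -2.8  16.5] tcp [485.4 143.1 152.3]
```

The low edge is touching with about a 2.5° tilt in the grip. I'll slacken the grip to the minimum and press lightly so it pivots flat.

```bash
python3 -m crank '[[[0,0,0.04],0],[[0,0,0.08],0],[[0,0,0.1],0],[[0,0,0.1],0]]' 0 20
python3 cov.py|tail -1
```

```text
time_s: 20.8
tcp_pos: [485.5, 143.1, 152.3]
ee_rot: [3.098, 0.427, -0.005]
contact_force: [-14.2, -3.9, 20.1]
gripper_width: 0.173
world shift [-0.2  1.1  0. ] TOOL units [ 0.002 -0.028 -0.   ] yaw units -0.0 bottom above box 2.9 t 20.8 F [-14.2  -3.9  20.1] tcp [485.5 143.1 152.3]
```

```bash
python3 -m crank '[[[-0.04,0,0.06],0],[[-0.05,0,0.08],0],[[-0.05,0,0.08],0]]' 0 20
python3 cov.py|tail -1
```

```text
time_s: 21.1
tcp_pos: [484.2, 142.7, 151.4]
ee_rot: [3.1, 0.426, 0.013]
contact_force: [-4.6, -1.4, 12.7]
gripper_width: 0.17
world shift [0.2 1.2 0. ] TOOL units [ 0.012 -0.027 -0.   ] yaw units -0.01 bottom above box 2.0 t 21.1 F [-4.6 -1.4 12.7] tcp [484.2 142.7 151.4]
```

It's working; continue in the same way.

```bash
python3 -m crank '[[[-0.05,0,0.08],0],[[-0.05,0,0.09],0],[[-0.05,0,0.09],0],[[-0.03,0,0.1],0]]' 0 20
python3 cov.py|tail -1; python3 cov.py | head -1
```

```text
time_s: 21.5
tcp_pos: [483.3, 142.4, 150.5]
ee_rot: [3.103, 0.426, 0.037]
contact_force: [-12.3, -3.8, 21.1]
gripper_width: 0.173
world shift [0.  1.1 0. ] TOOL units [ 0.008 -0.027 -0.   ] yaw units -0.01 bottom above box 0.9 t 21.5 F [-12.3  -3.8  21.1] tcp [483.3 142.4 150.5]
cover [479.7 141.3  70.9] yaw 15.7 up [0.022 0.015 1.   ]
```

```bash
python3 -m crank '[[[-0.05,0,0.09],0],[[-0.05,0,0.09],0],[[-0.05,0,0.09],0],[[-0.05,0,0.09],0],[[-0.05,0,0.09],0]]' 0 20
python3 cov.py|tail -1; python3 cov.py | head -1
```

```text
time_s: 22.0
tcp_pos: [482.1, 141.9, 149.6]
ee_rot: [3.106, 0.426, 0.07]
contact_force: [-5.8, -1.4, 15.4]
gripper_width: 0.175
world shift [-0.4  1.1  0. ] TOOL units [-0.002 -0.028 -0.   ] yaw units -0.01 bottom above box -0.0 t 22.0 F [-5.8 -1.4 15.4] tcp [482.1 141.9 149.6]
cover [480.2 141.4  70. ] yaw 15.7 up [0.002 0.008 1.   ]
```

The cover is now flat, with its underside at 70.0 mm. Release, lift clear and look.

```bash
python3 -m crank '[[[-0.01,0,0.05],0],[[0,0,0],0],[[0,0,0],0]]' 0 20
python3 cov.py|tail -1
python3 -m crank '[[[0,0,0],0],[[0,0,0],0],[[0,0,0],0],[[0,0,0],0],[[0,0,-0.2],0],[[0,0,-0.5],0],[[0,0,-0.8],0],[[0,-0.5,-0.8],0],[[0,-1,-0.3],0],[[0,-1,0],0],[[0,-1,0],0],[[0,-1,0],0],[[0,-1,0],0],[[0,-1,0],0],[[0,-1,0],0],[[0,0,0],0]]' 45
python3 - <<'E'
from h import *
a=snap("top","t9");b=snap("side","s9")
for y in (80,-80):
    t=np.radians(15.8);p=[479.8-y*np.sin(t),142.5+y*np.cos(t)]
    print("ear hole px expected z76",proj("top",[*p,76]).round(1),proj("side",[*p,76]).round(1))
a=cv2.resize(a[215:310,240:340],(500,475),interpolation=cv2.INTER_CUBIC);b=cv2.resize(b[215:335,240:340],(300,360),interpolation=cv2.INTER_CUBIC)
o=np.zeros((475,800,3),np.uint8);o[:,:500]=a;o[:360,500:]=b;cv2.imwrite("pics/c9.png",o[:,:,::-1])
E
```

```text
time_s: 22.3
tcp_pos: [482.2, 142.3, 150.0]
ee_rot: [3.107, 0.427, 0.073]
contact_force: [-1.5, 0.2, 1.2]
gripper_width: 0.172
world shift [-0.6  0.6  0. ] TOOL units [-0.009 -0.019 -0.001] yaw units -0.01 bottom above box 0.4 t 22.3 F [-1.5  0.2  1.2] tcp [482.2 142.3 150. ]
time_s: 23.9
tcp_pos: [396.3, 442.2, 262.8]
ee_rot: [3.111, 0.419, 0.093]
contact_force: [-0.5, -0.5, 0.1]
gripper_width: 0.524
ear hole px expected z76 [262.4 268.3] [285.5 297.5]
ear hole px expected z76 [313.7 254. ] [307.6 253.3]
```

View pics/c9.png

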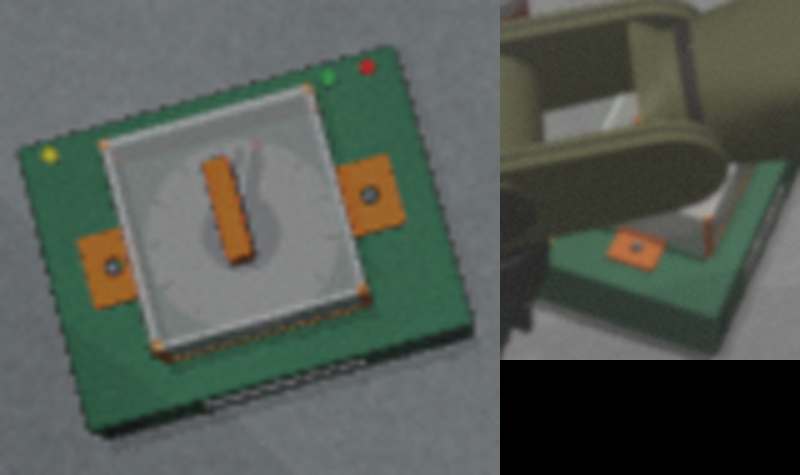

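Top view: both ears sit over the pegs, with peg ends centred in the holes at (262.4,268.3) and (313.8,254). The pointer, faint through the cover, is still at the wedge. One unobstructed side check before handing in.

```bash
python3 -m crank '[[[0,-0.9,-0.5],0],[[0,-0.9,-0.5],0],[[0,-0.9,-0.5],0],[[0,-0.9,-0.5],0],[[-0.5,-0.8,0],0],[[-0.5,-0.8,0],0],[[0,0,0],0],[[0,0,0],0]]'
python3 - <<'E'
from h import *
b=snap("side","s10");a=snap("top")
a=cv2.resize(a[215:310,240:340],(400,380),interpolation=cv2.INTER_CUBIC);b=cv2.resize(b[225:325,240:340],(400,400),interpolation=cv2.INTER_CUBIC)
o=np.zeros((400,800,3),np.uint8);o[:380,:400]=a;o[:,400:]=b;cv2.imwrite("pics/c10.png",o[:,:,::-1])
E
```

```text
time_s: 24.8
tcp_pos: [305.2, 626.5, 341.9]
ee_rot: [3.11, 0.389, 0.095]
contact_force: [1.0, -0.4, 0.1]
gripper_width: 0.527
```

View pics/c10.png

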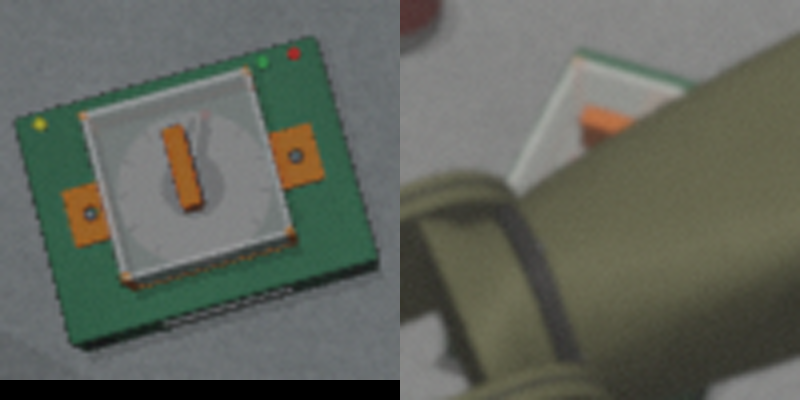

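The side view is blocked by the arm, but top is unchanged. I'll do a numeric seating check from top (orange centroids against a fully seated cover), then hand in.

```bash
python3 - <<'E'
from h import *
im=snap("top");t=np.radians(15.8);ex,ey=np.array([np.cos(t),np.sin(t)]),np.array([-np.sin(t),np.cos(t)])
for c in blobs(masks(im)["orange"],25):
    if 245<c[1][0]<330 and 225<c[1][1]<305: print(c[:2])
s=np.array([479.8,142.5])
print("exp bar top",proj("top",[*s,160]).round(1),"ears",[proj("top",[*(s+k*81*ey),76]).round(1).tolist() for k in(1,-1)])
print("bar if 3 deg tilt",proj("top",[*(s+8*ex*.6),160]).round(1))
print(bot.close_job())
E
```

```text
(102, [285.1, 256.2])
(133, [313.7, 253.6])
(108, [260.9, 268.5])
exp bar top [285.1 256.5] ears [[262.1, 268.4], [314.1, 253.9]]
bar if 3 deg tilt [284.6 254.9]
the job is handed in; nothing more can be done
None
```

I turned the heat dial clockwise about 106° to the red mark, in two grips. Then I lowered the leftmost cover over it with both ears on the pegs, and handed the job in at about 25 s of the 61 s allowed.

- **Dial:** The tool angle put the pointer at -8.1°, and the two cameras put the mark at about -7.2° to -8.5°. The last image fit of the pointer line read -9° to -9.8°, about 1–2° off. I judged that pixel noise and did not correct it. Through the cover the pointer still lines up with the red wedge.
- **Cover:** It touched down first on one edge, tilted about 2.5° in the grip. I pressed it level with about 20 N or less at the wrist before letting go. In the last top picture both pegs show through the ear holes. The grip bar was within 0.3 px of where a fully seated cover would put it, and the ears within about 1.2 px.
- **Not confirmed:** The final side view was blocked by the arm, so the cover's flatness rests on the top view and the tool readings.
- **Tins, tape and pouches:** I never went near them, but I did not measure them again at the end.

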